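Load the sea-water pump's kit tray, tall shaft last

ROBOT

A 6-joint arm with a two-finger parallel gripper is mounted at the origin on the work surface. World frame = base frame: x ahead of the robot, y to its left, z up, the work surface at z = 0. Lengths are in m, angles in rad, forces in N, time in s.
With the tool pointing down it reaches from about 0.3 to 0.775 m from the base axis. Payload 14.6 kg.
Tool frame: the origin (TCP) lies at the centre of the arm's flange, where the gripper is bolted on; the fingertips stand 199 mm ahead of it and the grasp point (between the pads) lies 180 mm ahead of it; z points along the fingers, y is the line along which they close (so a half turn about z gives the same grasp; the last joint's range is limited). The gripper opens to 94 mm and grips with 3 to 60 N. Pads are 16 mm wide; open, the fingers measure 119 mm over their backs; the gripper's body (75 mm by 177 mm) begins 78 mm behind the grasp point.
Start: joints at [-1.202, 0.3, 1.521, -0, 1.321, -0.067], TCP at [0.232, -0.499, 0.405] pointing down, gripper open.
Joint ranges: [-3.03, 3.03], [-0.79, 2.21], [0.23, 2.52], [-1.04, 4.18], [0, 3.07], [-2.55, 2.55]. Speed limits (rad/s): [2.22, 2.22, 2.57, 3.14, 3.14, 3.14].

INTERFACE

Orientations are given as [roll, pitch, yaw] about the fixed x, y, z axes, in that order (R = Rz(yaw) Ry(pitch) Rx(roll)).
In Python, from station import ctrl gives the robot as it stands. The module is installed in compiled form; this text tells all that it offers.
- The arm moves only by the tool servo_tool, never from a script. Its argument "motion" is a list of rows, each a list of 5 numbers: the closure, from 0 (fully open) to 1 (shut), then the shift along the world's x, y, z in cm, then the turn about the world's z in degrees. A call has 1 to 20 rows; each row is the pose to reach, as a shift and turn from the pose commanded when the call began; what a row does not reach only later rows make up. A row lasts 1/8 s, in which the tool goes at most 62.5 mm and 10.7 degrees, less where a joint would pass 70% of its speed; a pose out of reach is approached as far as the arm can. A call with a gripper value outside its range is refused whole. The fingers move at their own pace and stop on an object; "squeeze" is the grip in N (left out, the last holds). Time passes only in rows, so rows that repeat a pose let the fingers close. It gives the time, the measured TCP pose, the force, the opening and the grip force at its end, in the units of the state.
- ctrl.get_obs(): the state, without advancing time (a new reading comes with each control period).
- ctrl.camera(name): name is "scene" or "top" or "wrist"; returns a dict with "image" (480x640x3 uint8, red, green, blue), "fx", "fy", "cx", "cy" (pixels), "camera_from_world" (4x4, takes a point from world to camera coordinates); the wrist camera has in their place "hand_eye" (4x4, takes a point from camera to tool coordinates, whose origin is the TCP and whose axes are the flange's). Camera axes: x right, y up, looking along -z (the intrinsics and any distortion apply to the point x, -y, -z); pixel columns grow to the right and rows downward; lengths in m; the calibration is good to about 2 mm. A picture is of the moment at which its call begins: read the wrist's pose just before it. There is no depth.
- ctrl.hand_in(): hands the job in; it is judged then, once.
The state is a dict: "time_s": time; "qpos": joint angles; "joint_vel": joint speeds; "tau": joint torques, N m; "ee_pos": TCP position; "eef_rot": TCP orientation; "force": force on the tool from outside, world axes, zero at the start; "moment": the same for the moment, N m; "grip_width": finger opening in m; "grip_force": force on a finger pad.
Only numpy, scipy, OpenCV 4.12 (cv2) and the standard library are available. Lean on these libraries where they do the work, as an engineer would, in place of code of your own. Each camera call takes 0.05 s, during which the arm holds its last target. There are 200 camera calls.

TASK

Lay out the overhauled sea-water pump in the plywood kit tray, low parts first and the tall one last so that nothing stands in your way: first the round end cover, flat with its boss up, in the square near pocket, then the housing, flange down, in the big far pocket, and last the flanged shaft from the sloping draining rack, standing upright on its flange in the empty pocket beside the cover. Set each part down gently on the pocket's floor rather than dropping it, let go, and leave the long bolt in the rack, the bearing already in the tray and the loose nut, socket, spanner and hammer where they are.

Things in the scene. Friction and masses are not known exactly. Their poses are not given: they have to be found in the camera images.
- kit_tray: Plywood kit tray fixed to the bench, 168 mm (its x) by 158 mm (its y), 4 pockets. Origin: centre of its underside; x points to its far side (away from the robot), y to its left. Floor 6 mm thick; rim 8 mm wide, top 20 mm above the bench; partitions 4 mm thick, tops 18 mm above the bench. The far right pocket (42 mm wide) already holds the bearing.
- cover_pocket (a point): Centre of the floor of the near right pocket (78 by 78 mm), for the end cover; at (-37, -32, 6) mm in the tray. Axes as the tray's.
- housing_pocket (a point): Centre of the floor of the far left pocket, the biggest (70 mm along the tray's x, 96 mm along its y), for the housing; at (41, 23, 6) mm in the tray. Axes as the tray's.
- shaft_pocket (a point): Centre of the floor of the near left pocket (78 mm along the tray's x, 60 mm along its y), for the shaft; at (-37, 41, 6) mm in the tray. Axes as the tray's.
- end_cover: Brass end cover of the pump lying on the bench between tray and rack: a disc 66 mm across and 7 mm thick with a round boss, 26 mm across, standing up from its middle to 40 mm above the underside. Origin: centre of the underside; z up along the boss. About 0.24 kg.
- pump_housing: Brass pump housing standing between tray and rack, 60 mm high: flange 56 mm (its x) by 82 mm (its y), 8 mm thick, below a round body 52 mm across; two pipe stubs 20 mm across, centred 32 mm up, reach 41 mm out along +y and -y. Sides plain to grip across x. Origin: centre of the flange's underside; z up. Same after a half turn. About 0.45 kg.
- pump_shaft: Steel pump shaft: a flange 42 mm across and 10 mm thick at its foot, then a plain round shaft 14 mm across, 150 mm long in all. Origin: centre of the flange's underside; z runs along the shaft to its free end. It starts leaning in the draining rack in one of the rack's two places. About 0.28 kg, balanced 55 mm from its foot.
- rack: Sheet-metal draining rack fixed to the bench, 198 mm wide (its y), 90 mm high. Origin on the bench below the ledge; x away from the robot. Two parts lean in it 40 degrees from vertical, tops to its +x, foot centres at y = +45 and -45 mm, 24 mm up. A wooden rail with an 18 mm wide open notch backs each one 65 to 83 mm from its foot; beyond 87 mm it is clear all round. Parts lift out up and towards the robot, square to their length.
- long_bolt: Long dark steel bolt leaning in the rack's other place, head down: head 27 mm across, 10 mm thick, shank 14 mm, 125 mm long in all. Origin: centre of the underside of its head. Bystander, leave it.
- bearing: Ball bearing 34 mm across, 11 mm high, already in the tray's far right pocket. Origin: centre of its underside. Bystander.
- hex_nut: Loose hexagon nut 27 mm across flats, 13 mm high, on the bench between the parts. Bystander.
- socket: Wrench socket 22 mm across, 19 mm high, on the bench between the parts and the tray. Bystander.
- hammer: Hammer lying at the back of the bench. Bystander.
- spanner: Spanner lying in front of the rack. Bystander.
Things that resemble listed ones, but are neither listed nor needed, are in the scene too. What is shaped like the pump_shaft but green or yellow is not meant.

How it is judged:
On the way, in this order (a step that is already met when the one before it is completed fails the run):
1. the end cover lies flat in its pocket, released (horizontal distance between end_cover and cover_pocket below 0.011 m and z of end_cover in the frame of cover_pocket below 0.003 m and angle between end_cover's own z axis and vertical below 0.06 rad and contact force between the fingers and end_cover below 0.2 N), for 0.2 s.
2. the housing stands flat in its pocket, released, the cover still home (horizontal distance between pump_housing and housing_pocket below 0.012 m and z of pump_housing in the frame of housing_pocket below 0.003 m and angle between each of pump_housing, end_cover's own z axis and vertical below 0.06 rad and contact force between the fingers and pump_housing below 0.2 N and horizontal distance between end_cover and cover_pocket below 0.011 m and z of end_cover in the frame of cover_pocket below 0.003 m), for 0.2 s.
3. the shaft stands upright in its pocket, released, cover and housing still home (horizontal distance between pump_shaft and shaft_pocket below 0.022 m and z of pump_shaft in the frame of shaft_pocket below 0.003 m and angle between each of pump_shaft, end_cover, pump_housing's own z axis and vertical below 0.06 rad and contact force between the fingers and pump_shaft below 0.2 N and horizontal distance between end_cover and cover_pocket below 0.011 m and z of end_cover in the frame of cover_pocket below 0.003 m and horizontal distance between pump_housing and housing_pocket below 0.012 m and z of pump_housing in the frame of housing_pocket below 0.003 m), for 0.2 s.
At the end, for the whole second after the job is handed in: End cover, housing and shaft each stand on the floor of their own pocket: undersides within 3 mm of the floor, upright to 0.06 rad, centres within 11, 12 and 22 mm of the pocket centres (anywhere inside the pocket), all at rest and released (horizontal distance between end_cover and cover_pocket below 0.011 m and z of end_cover in the frame of cover_pocket below 0.003 m and angle between each of end_cover, pump_housing, pump_shaft's own z axis and vertical below 0.06 rad and horizontal distance between pump_housing and housing_pocket below 0.012 m and z of pump_housing in the frame of housing_pocket below 0.003 m and horizontal distance between pump_shaft and shaft_pocket below 0.022 m and z of pump_shaft in the frame of shaft_pocket below 0.003 m and linear speed of each of end_cover, pump_housing, pump_shaft below 0.02 m/s and angular speed of each of end_cover, pump_housing, pump_shaft below 0.2 rad/s); the robot touches nothing.
It fails at once if the end cover is dropped or slammed into the tray (faster than 0.6 m/s within 50 mm above its pocket) (horizontal distance between end_cover and cover_pocket below 0.05 m and z of end_cover in the frame of cover_pocket below 0.05 m and linear speed of end_cover above 0.6 m/s).
It fails at once if the pump housing is dropped or slammed into the tray (faster than 0.6 m/s within 50 mm above its pocket) (horizontal distance between pump_housing and housing_pocket below 0.05 m and z of pump_housing in the frame of housing_pocket below 0.05 m and linear speed of pump_housing above 0.6 m/s).
It fails at once if the pump shaft is dropped or slammed into the tray (faster than 0.6 m/s within 50 mm above its pocket) (horizontal distance between pump_shaft and shaft_pocket below 0.05 m and z of pump_shaft in the frame of shaft_pocket below 0.05 m and linear speed of pump_shaft above 0.6 m/s).
It fails at once if the long bolt in the rack or the bearing in the tray is moved more than 20 mm (distance of any of long_bolt, bearing from where it was at the start of the episode above 0.02 m).
It fails at once if the nut, socket, hammer or spanner is moved more than 30 mm (distance of any of hex_nut, socket, hammer, spanner from where it was at the start of the episode above 0.03 m).
It also fails if it takes over 72 s, if anything falls off the work surface, if the arm or the gripper's body presses on something with over 40 N, if the wrist force passes 120 N, or if a joint passes its speed limit or range.

## Working session

There is one attempt and no reset: what is moved stays moved. The work goes in short steps, Python scripts to look and compute and a tool call to move; the robot and the scene stay as the last step left them, time stands still between calls to the robot, and variables do not carry over. Pictures are saved under pics/ and viewed, at most 10 in all, crops included, and the job is handed in when it is done.

Besides the shell and the picture viewer there is one more tool, called after "Call:" as name(argument=value, ...) on one line, values as JSON. servo_tool: Moves the arm, as the interface text tells. Its arguments: {"type":"object","properties":{"motion":{"type":"array","items":{"type":"array","items":{"type":"number"}}},"squeeze":{"type":"number"}},"required":["motion"]}

```bash
mkdir -p pics; cat > h.py <<'E'
import numpy as np, cv2
from station import ctrl
from scipy.spatial.transform import Rotation as R
def snap(n,f):
    o=ctrl.get_obs(); c=ctrl.camera(n); cv2.imwrite(f,c["image"][:,:,::-1])
    if "camera_from_world" in c: W=np.linalg.inv(np.array(c["camera_from_world"]))
    else:
        T=np.eye(4);T[:3,:3]=R.from_euler("xyz",o["eef_rot"]).as_matrix();T[:3,3]=o["ee_pos"];W=T@np.array(c["hand_eye"])
    K=[c["fx"],c["fy"],c["cx"],c["cy"]]
    np.savez(f+".npz",W=W,K=K); print(n,[k for k in c if k!="image"],K,W.round(3).tolist()); return c
def ray(f,u,v):
    d=np.load(f+".npz");fx,fy,cx,cy=d["K"];W=d["W"]
    r=W[:3,:3]@np.array([(u-cx)/fx,-(v-cy)/fy,-1]); return W[:3,3],r
def atz(f,u,v,z):
    p,r=ray(f,u,v); return p+r*(z-p[2])/r[2]
def proj(f,P):
    d=np.load(f+".npz");fx,fy,cx,cy=d["K"];W=d["W"]
    q=np.linalg.inv(W)@np.append(P,1); return np.array([cx+fx*q[0]/-q[2],cy-fy*q[1]/-q[2]])
E
python3 - <<'E'
from h import *
c=snap("top","pics/top.png");snap("scene","pics/scene.png")
for k in c:
    if k not in("image",): print(k,c[k])
print(ctrl.get_obs())
E
```

```text
top ['fx', 'fy', 'cx', 'cy', 'camera_from_world'] [585.8587333847174, 585.8587333847174, 308.7075288980538, 240.1705831544751] [[-0.025, 0.989, -0.145, 0.279], [-1.0, -0.026, -0.003, 0.018], [-0.006, 0.145, 0.989, 1.328], [0.0, 0.0, 0.0, 1.0]]
scene ['fx', 'fy', 'cx', 'cy', 'camera_from_world'] [474.075234025393, 474.075234025393, 322.68060245174536, 238.39103233892862] [[-0.592, -0.476, 0.65, 1.264], [0.806, -0.336, 0.488, 0.618], [-0.014, 0.812, 0.583, 0.754], [0.0, 0.0, 0.0, 1.0]]
fx 585.8587333847174
fy 585.8587333847174
cx 308.7075288980538
cy 240.1705831544751
camera_from_world [[-0.02547926 -0.99965463 -0.006437    0.03397998]
 [ 0.98904235 -0.02614438  0.14529867 -0.46801081]
 [-0.14541678 -0.00266436  0.9893669  -1.27326971]
 [ 0.          0.          0.          1.        ]]
{'time_s': 0.1, 'qpos': array([-1.20158369e+00,  3.00411748e-01,  1.52150832e+00,  3.59365629e-05,
        1.32070203e+00, -6.65791543e-02]), 'joint_vel': array([ 0.00099201, -0.00102957, -0.00138684, -0.00172174,  0.00032144,
        0.00028724]), 'tau': array([ 9.98416290e-04, -5.32648587e+01, -3.53286052e+01,  7.09248637e-02,
        2.35428015e-02, -3.99971930e-05]), 'ee_pos': array([ 0.23217067, -0.4985646 ,  0.40414956]), 'eef_rot': array([-3.14056781e+00, -1.03220873e-04,  4.35782824e-01]), 'force': array([-0.0666083 ,  0.29010009, -0.23733252]), 'moment': array([ 0.02897965, -0.02872169,  0.08186812]), 'grip_force': 0.0, 'grip_width': 0.09405318833937612}
```

View pics/top.png

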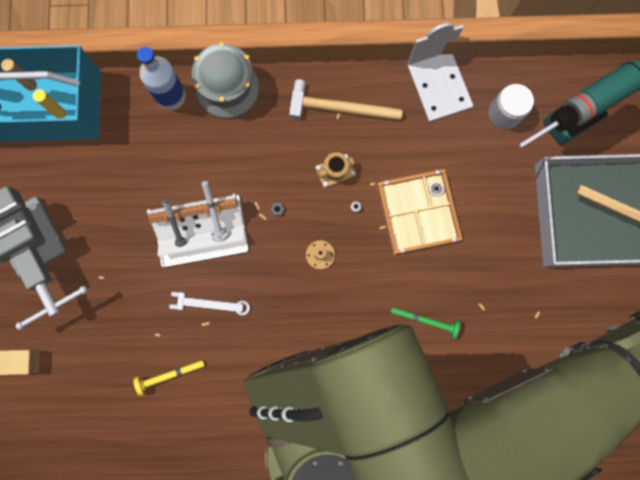

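View pics/scene.png

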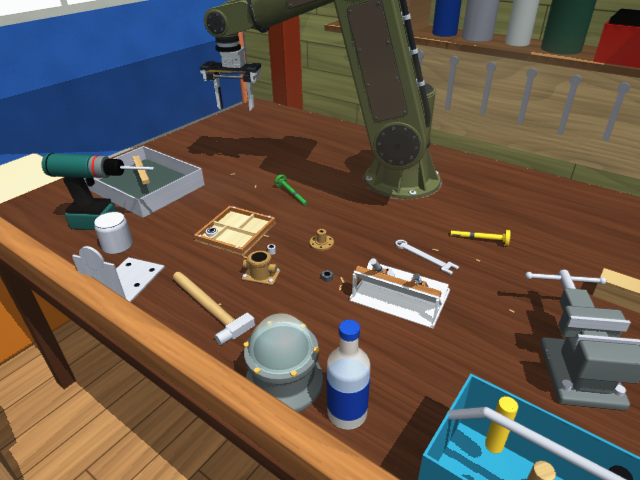

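```bash
python3 - <<'E'
import cv2
t=cv2.imread("pics/top.png");s=cv2.imread("pics/scene.png")
def crop(i,x,y,w,h,k,f): cv2.imwrite(f,cv2.resize(i[y:y+h,x:x+w],None,fx=k,fy=k,interpolation=cv2.INTER_CUBIC))
crop(t,300,145,170,130,4.5,"pics/c1.png")
crop(t,145,175,110,95,6,"pics/c2.png")
E
```

```text
(no output)
```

View pics/c1.png

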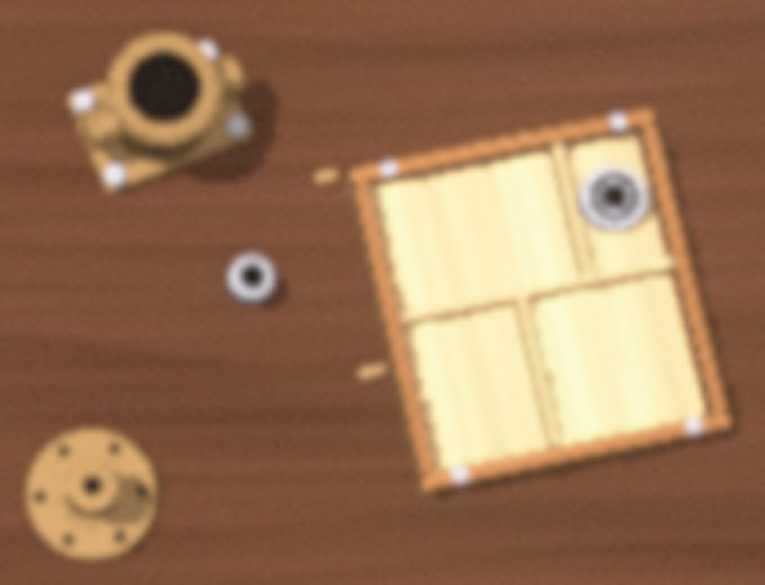

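View pics/c2.png

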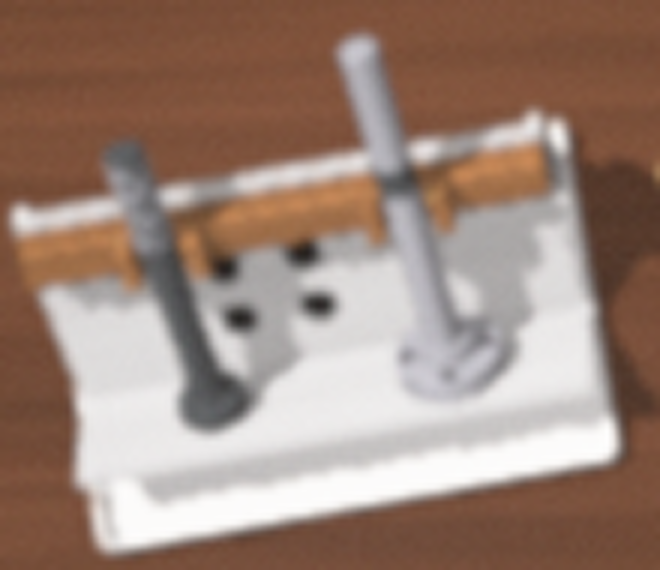

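The top view's left rack part, (178,240) foot, is dark with a small head, so it is the bolt. The right one has foot (220,234), top (205,183), bright steel and a wide flange, so it's the shaft. The green (427,322) and yellow (170,376) parts are decoys. The cover is at (320,254), the housing at (336,165) and the tray at (421,212).

```bash
python3 - <<'E'
from h import *
f="pics/top.png"
A=lambda u,v,z:atz(f,300+u/4.5,145+v/4.5,z)
B=lambda u,v,z:atz(f,145+u/6,175+v/6,z)
r=lambda x:np.array(x).round(4)
c=[A(352,172,.02),A(655,112,.02),A(730,425,.02),A(427,490,.02)]
print("corners",r(c)); o=np.mean(c,0)
xa=(c[0]+c[1]-c[2]-c[3]);xa/=np.linalg.norm(xa[:2]);ya=(c[0]+c[3]-c[1]-c[2]);ya/=np.linalg.norm(ya[:2])
th=(np.arctan2(xa[1],xa[0])+np.arctan2(-ya[0],ya[1]))/2
print("tray",r(o),np.degrees(th),np.linalg.norm(c[0]-c[3]),np.linalg.norm(c[0]-c[1]))
M=np.array([[np.cos(th),-np.sin(th)],[np.sin(th),np.cos(th)]])
for n,p in dict(cover=(-.037,-.032),house=(.041,.023),shaft=(-.037,.041)).items(): print(n,r(o[:2]+M@p))
print("cover disc",r(A(91,494,.007)),"boss",r(A(94,486,.04)))
b=[A(82,100,.01),A(207,48,.01),A(115,174,.01),A(238,126,.01)]
print("house bolts",r(np.mean(b,0)),"top",r(A(164,85,.06)))
d=b[0]+b[2]-b[1]-b[3];print("house y dir yaw",np.degrees(np.arctan2(-d[0],d[1])), "x",np.degrees(np.arctan2(*(b[0]+b[1]-b[2]-b[3])[[1,0]])))
print("socket",r(A(251,276,.019)),"nut",r(atz(f,278,209,.013)))
# rack: shaft foot height 24mm, top end at 24+150cos40
print("shaft top",r(B(360,48,.024+.15*np.cos(np.radians(40)))),"foot flange top centre",r(B(455,360,.03)))
print("bolt top",r(B(122,152,.024+.125*.766)),"head",r(B(213,398,.03)))
# rail ends front top
e=[B(22,258,.085),B(548,165,.085)];print("rail yaw",np.degrees(np.arctan2(*( (e[0]-e[1])*[-1,1,0])[:2])))
e=[B(100,548,.0),B(618,462,.0)];print("front yaw",r(e),np.degrees(np.arctan2(*( (e[0]-e[1])*[-1,1,0])[:2])))
print("wrist at start");snap("wrist","pics/w0.png")
E
```

```text
corners [[ 0.5983 -0.1404  0.02  ]
 [ 0.6254 -0.296   0.02  ]
 [ 0.4633 -0.324   0.02  ]
 [ 0.4346 -0.1709  0.02  ]]
tray [ 0.5304 -0.2328  0.02  ] 10.213934623009639 0.16648313382434718 0.1579420193886318
cover [ 0.4997 -0.2709]
house [ 0.5667 -0.2029]
shaft [ 0.4867 -0.199 ]
cover disc [ 0.4385 -0.0034  0.007 ] boss [ 0.4385 -0.0044  0.04  ]
house bolts [ 0.635  -0.0447  0.01  ] top [ 0.6352 -0.0444  0.06  ]
house y dir yaw 20.939218968409484 x 20.44100829027386
socket [ 0.546  -0.0872  0.019 ] nut [0.5458 0.0903 0.013 ]
shaft top [0.5794 0.2345 0.1389] foot flange top centre [0.4863 0.2187 0.03  ]
bolt top [0.549  0.3217 0.1198] head [0.4743 0.3092 0.03  ]
rail yaw 8.71448581136928
front yaw [[0.4224 0.3586 0.    ]
 [0.4501 0.1613 0.    ]] 8.009780979037416
wrist at start
wrist ['fx', 'fy', 'cx', 'cy', 'hand_eye'] [368.37394857069745, 368.37394857069745, 317.60077147033024, 239.78932823683576] [[0.422, 0.87, 0.254, 0.307], [-0.907, 0.405, 0.117, -0.463], [-0.001, -0.28, 0.96, 0.385], [0.0, 0.0, 0.0, 1.0]]
```

Call:
servo_tool(motion=[[0,1,3,0,0],[0,3,7,0,-4],[0,5,12,-1,-8],[0,7,17,-2,-12],[0,9,22,-4,-15],[0,11,27,-5,-15],[0,13,32,-6,-15],[0,15,37,-7,-15],[0,17,42,-8,-15],[0,19,46,-9,-15],[0,20.6,49.5,-10,-15],[0,20.6,49.5,-12,-15],[0,20.6,49.5,-14,-15],[0,20.6,49.5,-16,-15],[0,20.6,49.5,-17.5,-15],[0,20.6,49.5,-18.9,-15],[0,20.6,49.5,-18.9,-15]])

```text
time_s: 2.28
ee_pos: [0.438, -0.0036, 0.2149]
eef_rot: [-3.141, 0.002, 0.174]
force: [0.2, -0.5, -0.5]
grip_width: 0.0941
grip_force: 0.0
```

Call:
servo_tool(motion=[[0.5,0,0,0,0],[0.8,0,0,0,0],[0.8,0,0,0,0],[0.8,0,0,0,0],[0.8,0,0,0,0],[0.8,0,0,0,0],[0.8,0,0,0,0],[0.8,0,0,0,0]], squeeze=25)

```text
time_s: 3.28
ee_pos: [0.4382, -0.0036, 0.2156]
eef_rot: [3.142, -0.0, 0.174]
force: [0.4, -0.9, -0.0]
grip_width: 0.0254
grip_force: 25.0
```

Call:
servo_tool(motion=[[0.8,0,0,1.5,0],[0.8,0,0,3.5,0],[0.8,0,0,6,0],[0.8,1,-3,7,0],[0.8,2,-7,7,0],[0.8,2.5,-11,7,0],[0.8,3.5,-15,7,0],[0.8,4.5,-19,7,0],[0.8,5.5,-23,7,0],[0.8,6,-26,7,0],[0.8,6.1,-26.7,7,0],[0.8,6.1,-26.7,6,0],[0.8,6.1,-26.7,5,0],[0.8,6.1,-26.7,4,0],[0.8,6.1,-26.7,3,0],[0.8,6.1,-26.7,2.4,0],[0.8,6.1,-26.7,2.4,0]])

```text
time_s: 5.4
ee_pos: [0.4991, -0.2705, 0.2392]
eef_rot: [-3.141, 0.001, 0.174]
force: [-0.8, -0.6, -1.2]
grip_width: 0.0254
grip_force: 25.0
```

```bash
python3 - <<'E'
from h import *
snap("wrist","pics/w1.png");snap("top","pics/t1.png")
E
```

```text
wrist ['fx', 'fy', 'cx', 'cy', 'hand_eye'] [368.37394857069745, 368.37394857069745, 317.60077147033024, 239.78932823683576] [[0.173, 0.945, 0.276, 0.58], [-0.985, 0.166, 0.048, -0.255], [-0.001, -0.28, 0.96, 0.22], [0.0, 0.0, 0.0, 1.0]]
top ['fx', 'fy', 'cx', 'cy', 'camera_from_world'] [585.8587333847174, 585.8587333847174, 308.7075288980538, 240.1705831544751] [[-0.025, 0.989, -0.145, 0.279], [-1.0, -0.026, -0.003, 0.018], [-0.006, 0.145, 0.989, 1.328], [0.0, 0.0, 0.0, 1.0]]
```

View pics/w1.png

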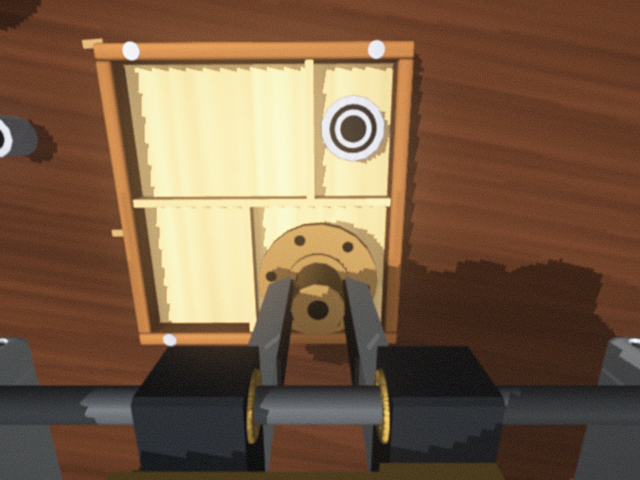

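Wrist view: cover held level above its pocket, with rim corners at (98,47), (413,43), (143,343) and (396,342). I'll check the tray centre with these.

```bash
python3 - <<'E'
from h import *
f="pics/w1.png"
c=np.array([atz(f,u,v,.02) for u,v in [(97,47),(414,42),(397,343),(142,344)]]);print(c.round(4))
o=c.mean(0);xa=c[0]+c[1]-c[2]-c[3];th=np.arctan2(xa[1],xa[0]);print(o,np.degrees(th))
M=np.array([[np.cos(th),-np.sin(th)],[np.sin(th),np.cos(th)]])
for p in [(-.037,-.032),(.041,.023),(-.037,.041)]: print(o[:2]+M@p)
# disc visible far edge & sides: centre offset via far edge (318,223)
z=.0595-.036+.007; print(z,atz(f,318,223,z),atz(f,378,275,z),atz(f,257,275,z))
E
```

```text
[[ 0.6011 -0.1418  0.02  ]
 [ 0.63   -0.2943  0.02  ]
 [ 0.4662 -0.3248  0.02  ]
 [ 0.4383 -0.1703  0.02  ]]
[ 0.53390657 -0.23280312  0.02      ] 10.238182813290372
[ 0.50318341 -0.27087   ]
[ 0.57016571 -0.20288198]
[ 0.49020835 -0.19903235]
0.0305 [ 0.53500763 -0.26337652  0.0305    ] [ 0.51173508 -0.30098392  0.0305    ] [ 0.50022411 -0.23539348  0.0305    ]
```

Call:
servo_tool(motion=[[0.8,0.1,-0.1,-0.5,0],[0.8,0.1,-0.1,-1,0],[0.8,0.1,-0.1,-1.4,0],[0.8,0.1,-0.1,-1.6,0],[0.8,0.1,-0.1,-1.7,0],[0.8,0.1,-0.1,-1.8,0],[0.8,0.1,-0.1,-1.8,0]])

```text
time_s: 6.38
ee_pos: [0.5002, -0.2716, 0.2217]
eef_rot: [3.142, -0.0, 0.174]
force: [-0.3, -0.7, -2.3]
grip_width: 0.0254
grip_force: 25.0
```

Call:
servo_tool(motion=[[0.8,0,0,-0.05,0],[0.8,0,0,-0.1,0],[0.8,0,0,-0.1,0]])

```text
time_s: 6.75
ee_pos: [0.5002, -0.2716, 0.2216]
eef_rot: [3.141, -0.0, 0.174]
force: [-5.0, 3.6, 11.0]
grip_width: 0.0254
grip_force: 25.0
```

Contact. Release partly (staying inside the pocket), and lift.

Call:
servo_tool(motion=[[0.62,0,0,-0.05,0],[0.58,0,0,0,0],[0.55,0,0,0,0],[0.55,0,0,0,0],[0.55,0,0,0,0],[0.55,0,0,1,0],[0.55,0,0,3,0],[0.4,0,0,6,0],[0.2,0,0,9,0],[0,0,0,10,0],[0,0,0,10,0]])

```text
time_s: 8.12
ee_pos: [0.5001, -0.2716, 0.3208]
eef_rot: [3.141, -0.001, 0.174]
force: [0.4, -0.4, 0.1]
grip_width: 0.0792
grip_force: 0.0
```

```bash
python3 - <<'E'
from h import *
snap("wrist","pics/w2.png")
E
```

```text
wrist ['fx', 'fy', 'cx', 'cy', 'hand_eye'] [368.37394857069745, 368.37394857069745, 317.60077147033024, 239.78932823683576] [[0.173, 0.946, 0.275, 0.581], [-0.985, 0.166, 0.049, -0.256], [0.0, -0.279, 0.96, 0.301], [0.0, 0.0, 0.0, 1.0]]
```

View pics/w2.png

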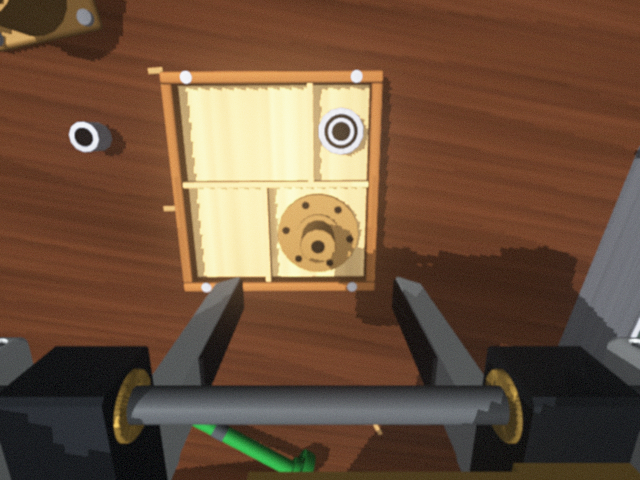

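Cover centre at (318,233) sits well inside its pocket. Now the housing.

Call:
servo_tool(motion=[[0,1,2,1,9],[0,2.5,4,1,19],[0,4,6,1,29],[0,5.5,8.5,1,39],[0,7,11,1,49],[0,8.5,14,1,59],[0,10,17,1,69],[0,12,20,1,79],[0,13.5,22.7,1,89],[0,13.5,22.7,0,98],[0,13.5,22.7,0,100.7],[0,13.5,22.7,0,100.7]])

```text
time_s: 9.68
ee_pos: [0.6351, -0.0445, 0.3191]
eef_rot: [-3.14, -0.001, 1.931]
force: [0.1, 0.4, 0.2]
grip_width: 0.094
grip_force: 0.0
```

```bash
python3 - <<'E'
from h import *
snap("wrist","pics/w3.png");print(ctrl.get_obs()["ee_pos"])
E
```

```text
wrist ['fx', 'fy', 'cx', 'cy', 'hand_eye'] [368.37394857069745, 368.37394857069745, 317.60077147033024, 239.78932823683576] [[0.936, -0.338, -0.098, 0.607], [0.352, 0.898, 0.262, 0.033], [-0.001, -0.28, 0.96, 0.3], [0.0, 0.0, 0.0, 1.0]]
[ 0.63513599 -0.04460766  0.31955947]
```

View pics/w3.png

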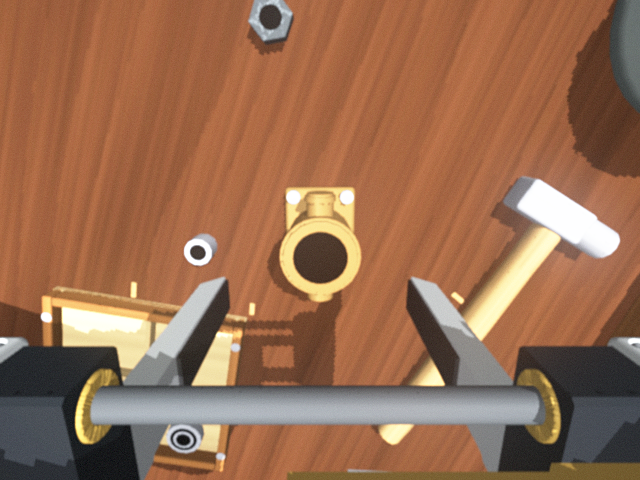

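Housing top at (320,255) is centred between the fingers and square to them, and the hammer handle is clear.

Call:
servo_tool(motion=[[0,0,0,-2,0],[0,0,0,-4,0],[0,0,0,-6,0],[0,0,0,-8,0],[0,0,0,-9,0],[0,0,0,-9.6,0],[0,0,0,-9.6,0],[0.3,0,0,-9.6,0],[0.6,0,0,-9.6,0],[0.6,0,0,-9.6,0],[0.6,0,0,-9.6,0],[0.6,0,0,-9.6,0],[0.6,0,0,-9.6,0]], squeeze=40)

```text
time_s: 11.35
ee_pos: [0.6353, -0.0446, 0.2248]
eef_rot: [3.141, 0.0, 1.932]
force: [2.4, 0.4, 0.3]
grip_width: 0.0517
grip_force: 40.0
```

Call:
servo_tool(motion=[[0.6,0,0,1.5,0],[0.6,0,0,4,0],[0.6,0,0,6.5,0],[0.6,-1,-3,7,-3],[0.6,-2.5,-6,7,-6],[0.6,-4,-9,7,-9],[0.6,-5.5,-12.5,7,-10.5],[0.6,-6.5,-15,7,-10.5],[0.6,-6.8,-15.8,7,-10.5],[0.6,-6.8,-15.8,5.5,-10.5],[0.6,-6.8,-15.8,4,-10.5],[0.6,-6.8,-15.8,3,-10.5],[0.6,-6.8,-15.8,2.2,-10.5],[0.6,-6.8,-15.8,1.5,-10.5],[0.6,-6.8,-15.8,1.1,-10.5],[0.6,-6.8,-15.8,0.8,-10.5],[0.6,-6.8,-15.8,0.7,-10.5],[0.6,-6.8,-15.8,0.7,-10.5]])

```text
time_s: 13.6
ee_pos: [0.5672, -0.2026, 0.2318]
eef_rot: [3.141, 0.0, 1.748]
force: [-0.1, 0.3, -5.8]
grip_width: 0.0514
grip_force: 40.0
```

Call:
servo_tool(motion=[[0.6,0,0,-0.05,0],[0.6,0,0,-0.1,0],[0.6,0,0,-0.15,0],[0.6,0,0,-0.15,0]])

```text
time_s: 14.1
ee_pos: [0.5672, -0.2026, 0.2307]
eef_rot: [3.141, 0.0, 1.748]
force: [-3.4, 1.3, 5.4]
grip_width: 0.0514
grip_force: 40.0
```

Call:
servo_tool(motion=[[0.35,0,0,0,0],[0.25,0,0,0,0],[0.2,0,0,0,0],[0.2,0,0,0,0],[0.2,0,0,1,0],[0.2,0,0,3,0],[0.2,0,0,6,0],[0.2,0,0,9,0],[0.2,0,0,13,0],[0.2,0,0,13,0]])

```text
time_s: 15.35
ee_pos: [0.5672, -0.2026, 0.365]
eef_rot: [3.136, 0.004, 1.748]
force: [-0.4, -0.1, -1.2]
grip_width: 0.0753
grip_force: 0.0
```

```bash
python3 - <<'E'
from h import *
snap("wrist","pics/w4.png");snap("top","pics/t4.png");snap("scene","pics/s4.png")
a=cv2.imread("pics/w4.png");t=cv2.imread("pics/s4.png")[190:260,180:290]
t=cv2.resize(t,None,fx=3,fy=3,interpolation=cv2.INTER_CUBIC)
r=np.zeros((600,800,3),np.uint8);r[:360,:480]=cv2.resize(a,(480,360));r[385:595,:330]=t
b=cv2.imread("pics/s4.png")[255:330,345:455];r[370:595,400:730]=cv2.resize(b,None,fx=3,fy=3,interpolation=cv2.INTER_CUBIC)
cv2.imwrite("pics/m4.png",r)
E
```

```text
wrist ['fx', 'fy', 'cx', 'cy', 'hand_eye'] [368.37394857069745, 368.37394857069745, 317.60077147033024, 239.78932823683576] [[0.984, -0.167, -0.056, 0.553], [0.176, 0.944, 0.279, -0.121], [0.007, -0.284, 0.959, 0.345], [0.0, 0.0, 0.0, 1.0]]
top ['fx', 'fy', 'cx', 'cy', 'camera_from_world'] [585.8587333847174, 585.8587333847174, 308.7075288980538, 240.1705831544751] [[-0.025, 0.989, -0.145, 0.279], [-1.0, -0.026, -0.003, 0.018], [-0.006, 0.145, 0.989, 1.328], [0.0, 0.0, 0.0, 1.0]]
scene ['fx', 'fy', 'cx', 'cy', 'camera_from_world'] [474.075234025393, 474.075234025393, 322.68060245174536, 238.39103233892862] [[-0.592, -0.476, 0.65, 1.264], [0.806, -0.336, 0.488, 0.618], [-0.014, 0.812, 0.583, 0.754], [0.0, 0.0, 0.0, 1.0]]
```

View pics/m4.png

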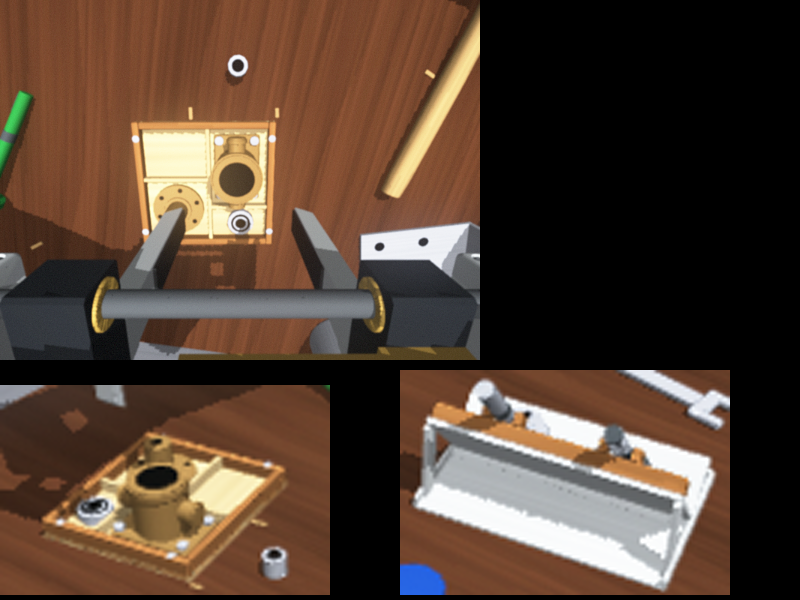

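Housing and cover both sit in their pockets. In the scene crop the bright shaft (485,390) is clearly distinct from the dark bolt (615,437). Moving above the shaft.

Call:
servo_tool(motion=[[0.4,0,2,2,-4],[0.5,0,6,3,-12],[0.5,0,10.5,3,-22],[0.5,0,15,3,-32],[0.5,0,19.5,3,-42],[0.5,0,24,3,-52],[0.5,-0.5,28.5,3,-62],[0.5,-0.7,33,3,-72],[0.5,-1,37,3,-82],[0.5,-1,41,3,-90],[0.5,-1,43.4,3,-92],[0.5,-1,43.4,3,-92],[0.5,-1,43.4,3,-92]])

```text
time_s: 17.12
ee_pos: [0.5572, 0.2308, 0.3896]
eef_rot: [3.141, 0.001, 0.143]
force: [0.4, -0.2, -0.6]
grip_width: 0.0469
grip_force: 0.0
```

```bash
python3 - <<'E'
from h import *
print(snap("wrist","pics/w5.png") and ctrl.get_obs()["ee_pos"])
u=np.array([.636,.0928,.766]);ft=np.array([.484,.2206,.024])
f="pics/w5.png"
for s in (0,.1,.115,.15): print(s,proj(f,ft+u*s).round(1),proj("pics/s4.png",ft+u*s).round(1),proj("pics/top.png",ft+u*s).round(1))
E
```

```text
wrist ['fx', 'fy', 'cx', 'cy', 'hand_eye'] [368.37394857069745, 368.37394857069745, 317.60077147033024, 239.78932823683576] [[0.142, 0.95, 0.278, 0.639], [-0.99, 0.136, 0.04, 0.243], [0.0, -0.281, 0.96, 0.37], [0.0, 0.0, 0.0, 1.0]]
[0.55729547 0.23052526 0.38981048]
0 [318.1 291.7] [386.7 275.5] [220.4 236.4]
0.1 [318.1 256.4] [378.  265.5] [210.4 201.8]
0.115 [318.1 249. ] [376.6 263.9] [208.8 196.2]
0.15 [318.1 228.6] [373.  259.9] [205. 183.]
```

View pics/w5.png

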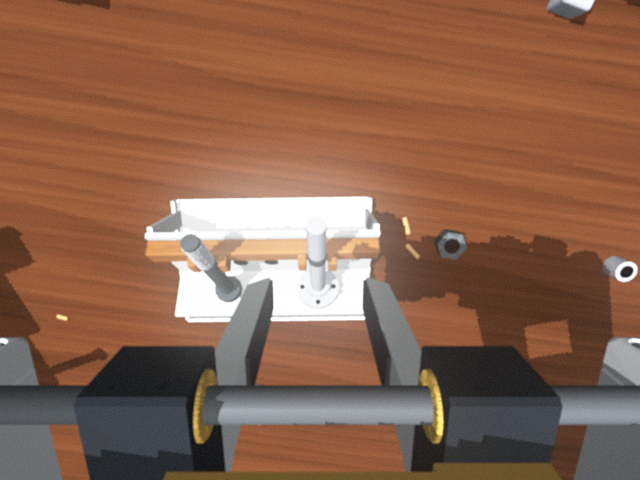

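Shaft end at (317,226) and flange at (320,289) match the prediction to within 3 px. Descend and grip.

Call:
servo_tool(motion=[[0.5,0,0,-2,0],[0.5,0,0,-4,0],[0.5,0,0,-6,0],[0.5,0,0,-8,0],[0.5,0,0,-9.2,0],[0.5,0,0,-9.8,0],[0.5,0,0,-9.8,0],[0.75,0,0,-9.8,0],[0.92,0,0,-9.8,0],[0.92,0,0,-9.8,0],[0.92,0,0,-9.8,0],[0.92,0,0,-9.8,0],[0.92,0,0,-9.8,0]], squeeze=20)

```text
time_s: 18.8
ee_pos: [0.5572, 0.2314, 0.2923]
eef_rot: [-3.142, -0.0, 0.143]
force: [0.0, 0.3, 1.7]
grip_width: 0.0136
grip_force: 20.0
```

Call:
servo_tool(motion=[[0.92,-0.4,-0.05,0.3,0],[0.92,-1.1,-0.15,0.9,0],[0.92,-2.3,-0.3,1.9,0],[0.92,-3.5,-0.5,2.9,0],[0.92,-5,-0.7,4.2,0],[0.92,-6.5,-0.9,6,0],[0.92,-7,-1,8,0],[0.92,-7,-1,10,0],[0.92,-7,-1,11,0],[0.92,-7,-1,11,0],[0.92,-7,-1,11,0]])

```text
time_s: 20.18
ee_pos: [0.487, 0.2214, 0.4013]
eef_rot: [3.141, 0.001, 0.143]
force: [0.9, -0.2, -2.4]
grip_width: 0.0135
grip_force: 20.0
```

```bash
python3 - <<'E'
from h import *
o=ctrl.get_obs();print(o["ee_pos"],o["moment"],o["force"])
snap("scene","pics/s6.png")
# expected pixel of foot for tilt angles (deg from vertical, top to +x)
g=o["ee_pos"]-[0,0,.18]; x=np.array([np.cos(.143),np.sin(.143),0])
for a in (0,10,20,30,40):
    a_=np.radians(a);u=x*np.sin(a_)+np.array([0,0,np.cos(a_)])
    print(a,proj("pics/s6.png",g-u*.115).round(),proj("pics/s6.png",g+u*.035).round())
p=proj("pics/s6.png",g).astype(int);i=cv2.imread("pics/s6.png")[p[1]-60:p[1]+90,p[0]-100:p[0]+100]
print(p-[100,60]);cv2.imwrite("pics/s6c.png",cv2.resize(i,None,fx=4,fy=4,interpolation=cv2.INTER_CUBIC))
E
```

```text
[0.48701701 0.22136203 0.40125944] [ 0.04398611 -0.06000847 -0.04638745] [ 0.87090848 -0.15277417 -2.36453406]
scene ['fx', 'fy', 'cx', 'cy', 'camera_from_world'] [474.075234025393, 474.075234025393, 322.68060245174536, 238.39103233892862] [[-0.592, -0.476, 0.65, 1.264], [0.806, -0.336, 0.488, 0.618], [-0.014, 0.812, 0.583, 0.754], [0.0, 0.0, 0.0, 1.0]]
0 [389. 249.] [393. 191.]
10 [392. 243.] [392. 193.]
20 [395. 237.] [391. 194.]
30 [398. 230.] [390. 197.]
40 [401. 223.] [389. 199.]
[292 145]
```

View pics/s6c.png

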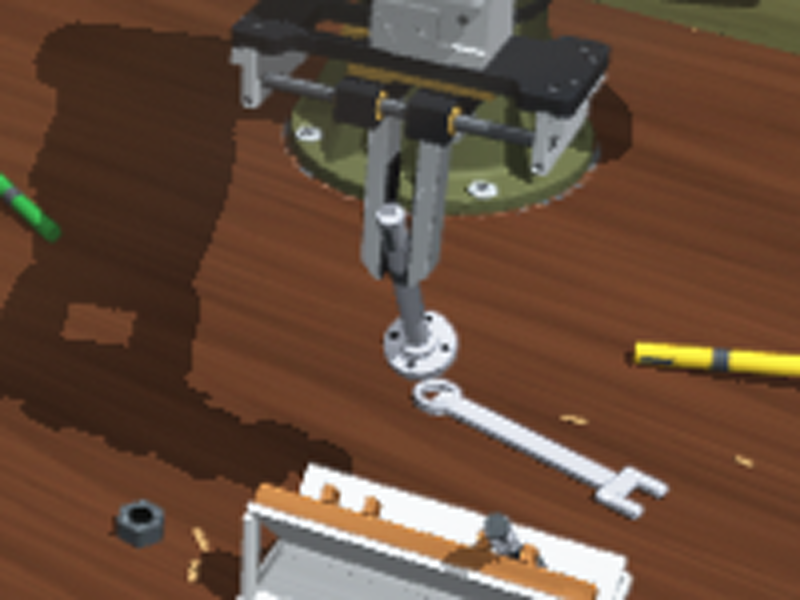

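The shaft is held, still leaning about 35–40° (top (390,212), flange (421,342) in the crop). I'll carry it over bare bench, ease the grip with the foot just above the surface and let it swing upright.

Call:
servo_tool(motion=[[0.92,-0.5,-2,0,0],[0.92,-1,-6,0,0],[0.92,-1.5,-10,0,0],[0.92,-2,-14,0,0],[0.92,-2.5,-18,0,0],[0.92,-2.7,-21,0,0],[0.92,-2.7,-22,-1,0],[0.92,-2.7,-22,-3,0],[0.92,-2.7,-22,-5,0],[0.92,-2.7,-22,-7,0],[0.92,-2.7,-22,-8.5,0],[0.92,-2.7,-22,-9,0],[0.92,-2.7,-22,-9,0],[0.92,-2.7,-22,-9,0]])

```text
time_s: 21.98
ee_pos: [0.4603, 0.0014, 0.3127]
eef_rot: [3.141, -0.001, 0.143]
force: [-0.8, -0.7, -2.2]
grip_width: 0.0136
grip_force: 20.0
```

```bash
cat >> h.py <<'E'
def fit():
    """fit tilt a and grip distance s by matching bright-grey mask in scene view with a model of the shaft"""
    o=ctrl.get_obs(); c=ctrl.camera("scene"); f="pics/s4.png"; im=cv2.cvtColor(c["image"],cv2.COLOR_RGB2HSV).astype(int)
    m=((im[...,1]<70)&(im[...,2]>75)).astype(np.uint8)
    g=o["ee_pos"]-[0,0,.18]; yaw=o["eef_rot"][2]; x=np.array([np.cos(yaw),np.sin(yaw),0]);y=np.array([-x[1],x[0],0]);t=np.linspace(0,2*np.pi,24)
    best=[]
    for s in np.arange(.105,.128,.003):
        for a in np.arange(-10,52,2):
            a_=np.radians(a);u=x*np.sin(a_)+np.array([0,0,np.cos(a_)]);w=np.cross(y,u);F=g-u*s
            k=np.zeros(m.shape,np.uint8)
            for z0,z1,r in((0,.01,.021),(.01,min(.15,s-.018),.007)):
                P=[proj(f,F+u*z+r*(np.cos(q)*w+np.sin(q)*y)) for z in(z0,z1) for q in t]
                cv2.fillConvexPoly(k,cv2.convexHull(np.array(P,np.float32)).astype(np.int32),1)
            d=cv2.dilate(k,np.ones((9,9),np.uint8)); Z=proj(f,g-u*.03)[1]
            d[:int(Z)]=0;k[:int(Z)]=0
            best.append(((m&k).sum()/max(k.sum(),1)-(m&d&(1-k)).sum()/max(k.sum(),1),a,round(s,3)))
    best.sort(reverse=True); print("fit",[(round(float(b[0]),2),int(b[1]),float(b[2])) for b in best[:5]],"M",np.round(o["moment"],3),"F",np.round(o["force"],2),"p",np.round(o["ee_pos"],4))
E
python3 -c "
from h import *
fit()"
```

```text
fit [(0.86, 26, 0.114), (0.83, 26, 0.111), (0.82, 26, 0.117), (0.81, 24, 0.108), (0.8, 26, 0.12)] M [ 0.066 -0.054 -0.04 ] F [-0.81 -0.65 -2.2 ] p [0.4603 0.0014 0.3127]
```

The fit works: tilt 26°, grip 114 mm up the shaft. Ease the grip.

Call:
servo_tool(motion=[[0.92,0,0,0,0],[0.92,0,0,0,0],[0.92,0,0,0,0],[0.92,0,0,0,0],[0.92,0,0,0,0],[0.92,0,0,0,0]], squeeze=8)

```text
time_s: 22.78
ee_pos: [0.4602, 0.0014, 0.3121]
eef_rot: [-3.142, 0.0, 0.143]
force: [0.5, 1.1, -2.4]
grip_width: 0.0136
grip_force: 8.0
```

```bash
python3 -c "
from h import *
fit()"
```

```text
fit [(0.86, 26, 0.114), (0.84, 26, 0.111), (0.82, 26, 0.117), (0.82, 24, 0.108), (0.8, 24, 0.111)] M [ 0.055 -0.075  0.012] F [ 0.49  1.11 -2.42] p [0.4602 0.0014 0.3121]
```

Call:
servo_tool(motion=[[0.92,0,0,0,0],[0.92,0,0,0,0],[0.92,0,0,0,0],[0.92,0,0,0,0],[0.92,0,0,0,0],[0.92,0,0,0,0]], squeeze=4)

```text
time_s: 23.58
ee_pos: [0.4602, 0.0014, 0.3121]
eef_rot: [-3.142, 0.0, 0.143]
force: [-0.3, -0.2, -2.1]
grip_width: 0.0139
grip_force: 4.0
```

```bash
python3 -c "
from h import *
fit()"
```

```text
fit [(0.85, 6, 0.117), (0.81, 4, 0.114), (0.81, 8, 0.12), (0.81, 6, 0.114), (0.79, 6, 0.12)] M [ 0.025 -0.01   0.039] F [-0.26 -0.21 -2.1 ] p [0.4602 0.0014 0.3121]
```

Hanging at about 6°. Firm up, carry to the pocket.

Call:
servo_tool(motion=[[0.92,0,0,0,0],[0.92,0,0,0,0],[0.92,0,0,1,0],[0.92,0.2,-0.5,2.5,0],[0.92,0.5,-2.5,4,0],[0.92,1,-5,4.5,0],[0.92,1.4,-7.5,4.5,0],[0.92,1.8,-10,4.5,0],[0.92,2.2,-12.5,4.5,0],[0.92,2.6,-15,4.5,0],[0.92,3,-17.5,4.5,0],[0.92,3.2,-19,4.5,0],[0.92,3.3,-19.9,4.5,0],[0.92,3.3,-19.9,3.5,0],[0.92,3.3,-19.9,2.5,0],[0.92,3.3,-19.9,1.5,0],[0.92,3.3,-19.9,1,0],[0.92,3.3,-19.9,1,0]], squeeze=12)

```text
time_s: 25.88
ee_pos: [0.4932, -0.1974, 0.3218]
eef_rot: [-3.141, 0.001, 0.143]
force: [0.6, -0.6, -2.0]
grip_width: 0.0138
grip_force: 12.0
```

```bash
python3 -c "
from h import *
fit()"
```

```text
fit [(0.71, 6, 0.117), (0.7, 6, 0.114), (0.69, 8, 0.117), (0.68, 8, 0.12), (0.67, 4, 0.111)] M [-0.014  0.013  0.033] F [ 0.59 -0.65 -2.04] p [ 0.4932 -0.1974  0.3218]
```

Call:
servo_tool(motion=[[0.92,0,0,-0.5,0],[0.92,0,0,-0.9,0],[0.92,0,0,-1.2,0],[0.92,0,0,-1.4,0],[0.92,0,0,-1.5,0],[0.92,0,0,-1.6,0],[0.92,0,0,-1.7,0],[0.92,0,0,-1.7,0]], squeeze=6)

```text
time_s: 26.92
ee_pos: [0.4931, -0.1976, 0.3051]
eef_rot: [-3.142, 0.0, 0.143]
force: [1.0, -0.6, -1.4]
grip_width: 0.0141
grip_force: 6.0
```

Call:
servo_tool(motion=[[0.92,0,0,-0.05,0],[0.92,0,0,-0.1,0],[0.92,0,0,-0.15,0],[0.92,0,0,-0.2,0],[0.92,0,0,-0.2,0]])

```text
time_s: 27.55
ee_pos: [0.4933, -0.1976, 0.3037]
eef_rot: [3.141, -0.001, 0.143]
force: [-1.0, 0.4, 6.0]
grip_width: 0.0136
grip_force: 6.0
```

```bash
python3 -c "
from h import *
fit()"
```

```text
fit [(0.68, 6, 0.12), (0.68, 6, 0.117), (0.65, 4, 0.12), (0.65, 6, 0.123), (0.63, 4, 0.117)] M [ 0.168  0.215 -0.039] F [-1.    0.41  5.95] p [ 0.4933 -0.1976  0.3037]
```

Call:
servo_tool(motion=[[0.92,-0.3,0,0,0],[0.92,-0.6,0,0,0],[0.92,-0.9,0,0,0],[0.92,-0.9,0,0,0]], squeeze=4)

```text
time_s: 28.1
ee_pos: [0.4839, -0.1976, 0.303]
eef_rot: [-3.141, 0.0, 0.142]
force: [-0.2, 0.3, -0.9]
grip_width: 0.0136
grip_force: 4.0
```

```bash
python3 -c "
from h import *
fit()"
```

```text
fit [(0.65, 2, 0.12), (0.65, 0, 0.114), (0.65, 0, 0.117), (0.65, 2, 0.117), (0.62, 0, 0.12)] M [-0.111  0.149  0.029] F [-0.23  0.25 -0.85] p [ 0.4839 -0.1976  0.303 ]
```

Nearly upright on the floor. Release gently, and check before lifting away.

Call:
servo_tool(motion=[[0.83,0,0,0,0],[0.78,0,0,0,0],[0.7,0,0,0,0],[0.6,0,0,0,0],[0.5,0,0,0,0],[0.5,0,0,0,0]])

```text
time_s: 28.9
ee_pos: [0.4842, -0.1976, 0.3031]
eef_rot: [-3.142, 0.0, 0.143]
force: [-0.0, -0.4, -0.5]
grip_width: 0.0463
grip_force: 0.0
```

```bash
python3 -c "
from h import *
fit()"
```

```text
fit [(0.61, 4, 0.123), (0.6, 2, 0.12), (0.6, 4, 0.126), (0.59, 4, 0.12), (0.58, 4, 0.117)] M [ 0.023 -0.027  0.078] F [-0.03 -0.37 -0.48] p [ 0.4842 -0.1976  0.3031]
```

Call:
servo_tool(motion=[[0.5,0,0,1.5,0],[0.5,0,0,4,0],[0.5,0,0,7,0],[0.4,0,0,10,0],[0.3,-1,-2,13,0],[0.2,-4,-6,13,0],[0.2,-8,-10,13,0],[0.2,-12,-14,13,0],[0.2,-16,-18,13,0],[0.2,-20,-22,13,0],[0.2,-23,-26,13,0],[0.2,-25,-29,13,0],[0.2,-25,-29,13,0]])

```text
time_s: 30.58
ee_pos: [0.2327, -0.4888, 0.4338]
eef_rot: [3.141, 0.0, 0.14]
force: [0.4, 0.3, 0.4]
grip_width: 0.0751
grip_force: 0.0
```

```bash
cat > v.py <<'E'
from h import *
snap("top","pics/t9.png");snap("scene","pics/s9.png")
t=np.linspace(0,2*np.pi,24)
M={}
for f in("pics/t9.png","pics/s9.png"):
    im=cv2.cvtColor(cv2.imread(f),cv2.COLOR_BGR2HSV).astype(int); M[f]=((im[...,1]<60)&(im[...,2]>60)).astype(np.uint8)
B=[]
for cx in np.arange(.468,.51,.003):
  for cy in np.arange(-.214,-.185,.003):
    for ax in(-8,-4,0,4,8):
      for ay in (-4,0,4):
        u=np.array([np.sin(np.radians(ax)),np.sin(np.radians(ay)),1]);u/=np.linalg.norm(u);w=np.cross([0,1,0],u);w/=np.linalg.norm(w);y=np.cross(u,w);sc=0
        for f,m in M.items():
            k=np.zeros(m.shape,np.uint8)
            for z0,z1,r in((0,.01,.021),(.01,.15,.007)):
                P=[proj(f,[cx,cy,.006]+u*z+r*(np.cos(q)*w+np.sin(q)*y)) for z in(z0,z1) for q in t]
                cv2.fillConvexPoly(k,cv2.convexHull(np.array(P,np.float32)).astype(np.int32),1)
            d=cv2.dilate(k,np.ones((7,7),np.uint8));sc+=((m&k).sum()-(m&d&(1-k)).sum())/k.sum()
        B.append((round(float(sc),3),round(float(cx),3),round(float(cy),3),ax,ay))
B.sort(reverse=True);print(*B[:8],sep="\n")
E
python3 v.py
```

```text
top ['fx', 'fy', 'cx', 'cy', 'camera_from_world'] [585.8587333847174, 585.8587333847174, 308.7075288980538, 240.1705831544751] [[-0.025, 0.989, -0.145, 0.279], [-1.0, -0.026, -0.003, 0.018], [-0.006, 0.145, 0.989, 1.328], [0.0, 0.0, 0.0, 1.0]]
scene ['fx', 'fy', 'cx', 'cy', 'camera_from_world'] [474.075234025393, 474.075234025393, 322.68060245174536, 238.39103233892862] [[-0.592, -0.476, 0.65, 1.264], [0.806, -0.336, 0.488, 0.618], [-0.014, 0.812, 0.583, 0.754], [0.0, 0.0, 0.0, 1.0]]
(4.867214795174024e+16, 0.483, -0.208, 8, 4)
(4.816382264676123e+16, 0.486, -0.205, 8, 4)
(4.803839602528529e+16, 0.468, -0.193, -4, 4)
(4.791362097067416e+16, 0.486, -0.205, 4, 0)
(4.791362097067416e+16, 0.468, -0.196, -4, 0)
(4.7666005358422616e+16, 0.486, -0.214, 0, 4)
(4.7666005358422616e+16, 0.471, -0.214, 8, -4)
(4.7666005358422616e+16, 0.468, -0.196, -8, -4)v.py:18: RuntimeWarning: overflow encountered in scalar subtract
  d=cv2.dilate(k,np.ones((7,7),np.uint8));sc+=((m&k).sum()-(m&d&(1-k)).sum())/k.sum()
```

Unsigned overflow in the score; fix it with int casts (and refine the tilt grid).

```bash
sed -i 's/(m&k).sum()-(m&d&(1-k)).sum()/int((m\&k).sum())-int((m\&d\&(1-k)).sum())/; s/(-8,-4,0,4,8)/(-6,-3,0,3,6)/; s/(-4,0,4)/(-3,0,3)/; s/^snap.*$//' v.py; python3 v.py; python3 - <<'E'
import cv2
# coarse look at the mask around the shaft in both views, as text
for f,(x,y,w,h) in {"pics/t9.png":(395,195,50,40),"pics/s9.png":(215,160,60,75)}.items():
    i=cv2.cvtColor(cv2.imread(""+f),cv2.COLOR_BGR2HSV)[y:y+h,x:x+w].astype(int)
    for r in i[::2]: print("".join("#" if p[1]<60 and p[2]>60 else "." for p in r))
    print()
E
```

```text
(1.453, 0.477, -0.199, 0, 0)
(1.447, 0.48, -0.199, 0, 0)
(1.43, 0.477, -0.196, 0, -3)
(1.421, 0.477, -0.199, 3, 3)
(1.397, 0.477, -0.196, 0, 0)
(1.393, 0.477, -0.202, 0, 0)
(1.381, 0.48, -0.199, 3, 3)
(1.377, 0.48, -0.196, -3, -3)
.....................................#########....
..................................................
.......................................####.......
..........................###..........####.......
.........................#####..........####......
..................................................
#.................................................
#.................................................
..................................................
..........................#####...................
.........................#####....................
#...........####.........###......................
########....#####.........#.......................
###.####....####..######..........................
########.....###..#######.........................
##############...#########........................
########################..........................
##
[... 1769 characters left out ...]
.........#####...............
........................................####................
........................................#####........##.....
........................................########............
....................................##############..........
...................................################.........
....................................##############..........
.....................................###########............
###....................................#######..............
###.........................................................
##..........................................................
.................................####.......................
```

```bash
python3 -c "
from h import *
print(ctrl.hand_in())"
```

```text
the job is handed in; nothing more can be done
None
```

I set the cover, housing and shaft down in that order, released them and handed the job in at about 31 s. Camera checks showed the cover and housing in their pockets and the shaft upright about 8 mm from its pocket centre, but the hand-in returned no verdict.

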